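Click the depth-stop turret round and check it with the rod

TASK

On the small drilling jig, flick the arms of the star-shaped turret wheel round with a shut fingertip, counter-clockwise seen from above, click by click, until the tallest stop post has clicked in under the depth rod, without letting it run past. Then press the depth rod fully down onto that post from above and let it spring back up. Do not press the rod over any other post, lift nothing, and leave the jig and everything else on the bench where they stand.

Things in the scene. Friction and masses are not known exactly. Their poses are not given: they have to be found in the camera images.
- jig: Small drilling jig, loose on the bench, 5 kg: grey base 14 mm thick carrying a turret wheel and a column with a depth rod. Origin on the bench, on the wheel's upright axis; x axis from there towards rod and column, y to its left, z up. The base spans x -80 to 120, y -75 to 75 mm. The wheel's -x side, towards the robot, is clear.
- column_top (a point): Centre of the top of the jig's steel column, 26 mm thick, 154 mm high, at x = 100 mm of the jig. A grey arm 26 mm wide reaches from it back to x = 18 mm at heights 129 to 147 mm and guides the depth rod.
- turret (a joint): Wheel angle, rad, growing counter-clockwise from above; 0: tallest post under the rod. A sprung detent clicks at each multiple of 1.047 rad; it starts 1 to 3 clicks before 0 (very rarely balanced half way). An arm pushed past half way to the next click, with about 5 N, snaps on into it and stays. Full turns count: the same post reached clockwise reads -6.28 and is wrong.
- turret_center (a point): On the wheel's axis at the hub's top face, 60 mm above the bench. Black wheel: hub radius 40 mm, six radial arms out to radius 70 mm, 9 mm wide, 45 to 60 mm above the bench, free air below down to the base. In any click the arms stand at 30, 90, 150, 210, 270, 330 degrees from the jig's x axis; the gap between two is about 50 mm at radius 57 mm.
- tall_post (a point): Centre of the top of the tallest stop post, 92 mm above the bench, 28 mm from the wheel's axis; it turns with the wheel. Six steel posts stand on the hub on that circle, 60 degrees apart; the tallest is 32 mm high and 16 mm thick, the others 12 mm thick and 8, 11, 14, 17 and 20 mm high (in that order counter-clockwise from the tallest).
- rod_top (a point): Centre of the flat top of the depth rod's round black knob (34 mm diameter, 14 mm high), 183 mm above the bench when up, 28 mm from the wheel's axis along the jig's x axis. The steel rod below is 10 mm thick.
- rod (a joint): How far the depth rod is pressed down, m: 0 up, 0.012 at its stop (on the tallest post). A spring brings it back; full travel takes about 6 N.
- offcut: Loose wooden block 90 x 45 x 35 mm near the jig; leave alone. Origin under its centre.
- screwdriver: Loose screwdriver, about 200 mm long, lying near the jig; leave alone.
- tin: Loose open tin, 72 mm wide, 60 mm high, beyond the jig; leave alone. Origin under its centre.
- mallet: Loose hammer, about 300 mm long, lying on the robot's right; leave alone.
- glue: Loose white glue bottle, 56 mm wide, 150 mm high, on the robot's left; leave alone. Origin under its centre.
- tape: Loose tape measure, 65 x 70 x 34 mm, on the robot's right; leave alone. Origin under its centre.
- batten: Loose wooden batten 200 x 30 x 20 mm lying on the robot's left; leave alone. Origin under its centre.
Mind the look-alikes: they are no part of the job. Leave any pink or purple look-alike of the jig alone.

How it is judged:
By the outcome, as a careful person would: the job done as asked, in the order asked, and still so for the second after the job is handed in, with the robot touching nothing.
It also fails if it takes over 64 s, if anything falls off the work surface, if the arm or the gripper's body presses on something with over 40 N, if the wrist force passes 120 N, or if a joint passes its speed limit or range.

ROBOT

A 6-joint arm with a two-finger parallel gripper is mounted at the origin on the work surface. World frame = base frame: x ahead of the robot, y to its left, z up, the work surface at z = 0. Lengths are in m, angles in rad, forces in N, time in s.
With the tool pointing down it reaches from about 0.35 to 0.975 m from the base axis. Payload 4.9 kg.
Tool frame: the origin (TCP) lies on the centre line of the jaws, within the pads' length; the fingertips stand tip_reach ahead of it and the grasp point (between the pads) is the TCP (tip_reach is the distance from the TCP to the fingertips, in m); z points along the fingers, y is the direction in which the jaws open and shut (so a half turn about z gives the same grasp; the last joint's range is limited). The gripper opens to 85 mm and grips with 20 to 120 N. Pads are 22 mm wide; open, the fingers measure 114 mm over their backs; the gripper's body (76 mm by 85 mm) begins 54 mm behind the grasp point. The pads swing forward as they close: fully open they stand 13 mm farther back than shut.
Start: joints at [1.182, 0.053, 1.613, -0, 1.476, -0.119], TCP at [0.167, 0.602, 0.25] pointing down, gripper open.
Joint ranges: [-3.01, 3.01], [-1.01, 2.22], [0.06, 2.58], [-1.02, 4.17], [0.09, 2.62], [-3.14, 3.14]. Speed limits (rad/s): [2.57, 2.57, 3.14, 3.14, 3.14, 3.14].

INTERFACE

Orientations are given as a unit quaternion [w, x, y, z].
In Python, from station import * gives the robot as it stands.
- The arm moves only by the tool jog_arm, never from a script. Its argument "targets" is a list of rows, each an object with "xyz": the shift along the tool's x, y, z in mm, a list of three; "turn": the turn about the tool's z in rad. In form: [{"xyz": [tx, ty, tz], "turn": turn}, ...]. A call has 1 to 12 rows; each row is the pose to reach, as a shift and turn from the pose commanded when the call began, along the tool's axes at that moment; what a row does not reach only later rows make up. A row lasts 1/8 s, in which the tool goes at most 62.5 mm and 10.7 degrees, less where a joint would pass 70% of its speed; a pose out of reach is approached as far as the arm can. A call with a gripper value outside its range is refused whole. "hand" is the closure, from 0 (fully open) to 1 (shut), set as the call begins (left out, the last holds). The fingers move at their own pace and stop on an object; "force" is the grip in N (left out, the last holds). Time passes only in rows, so rows that repeat a pose let the fingers close. It gives the time, the measured TCP pose, the force and the opening at its end, in the units of the state.
- get_obs(): the state, without advancing time (a new reading comes with each control period).
- camera(name): name is "side" or "top"; returns a dict with "frame" (420x560x3 uint8, red, green, blue), "fx", "fy", "cx", "cy" (pixels), "xyz" and "attitude" of the camera in the world. Camera axes: x right, y up, looking along -z (the intrinsics and any distortion apply to the point x, -y, -z); pixel columns grow to the right and rows downward; lengths in m; the calibration is good to about 2 mm. A picture is of the moment at which its call begins. There is no depth.
- finish_job(): hands the job in, once; it reports no verdict.
The state is a dict: "t": time; "q": joint angles; "qd": joint speeds; "tau": joint torques, N m; "tcp_pos": TCP position; "eef_rot": TCP orientation; "contact_force": force on the tool from outside, world axes, zero at the start; "moment": the same for the moment, N m; "finger_gap": opening from 0.0 (shut) to 1.0 (fully open).
Only numpy, scipy, OpenCV 4.12 (cv2) and the standard library are available. Lean on these libraries where they do the work, as an engineer would, in place of code of your own. Each camera call takes 0.05 s, during which the arm holds its last target. There are 200 camera calls.

## Working session

There is one attempt and no reset: what is moved stays moved. The work goes in short steps, Python scripts to look and compute and a tool call to move; the robot and the scene stay as the last step left them, time stands still between calls to the robot, and variables do not carry over. Pictures are saved under pics/ and viewed, about 8 in all and at most 12, crops included, and the job is handed in when it is done.

Besides the shell and the picture viewer there is one more tool, called after ">>>" as a command line: name --argument value ..., lists and objects as JSON in quotes. jog_arm: Moves the arm, as the interface text tells. Its arguments: {"type":"object","properties":{"targets":{"type":"array","items":{"type":"object","properties":{"xyz":{"type":"array","items":{"type":"number"}},"turn":{"type":"number"}}}},"hand":{"type":"number"},"force":{"type":"number"}},"required":["targets"]}

```bash
mkdir -p pics; ls; cat > h.py <<'E'
from station import *
import numpy as np, cv2
from scipy.spatial.transform import Rotation as R
def snap(n,f):
    c=camera(n); cv2.imwrite('pics/'+f,c['frame'][:,:,::-1]); return c
def rot(c):
    a=np.array(c['attitude'],float)
    return a if a.shape==(3,3) else R.from_quat(a[[1,2,3,0]]).as_matrix()
def ray(c,u,v):
    d=rot(c)@np.array([(u-c['cx'])/c['fx'],-(v-c['cy'])/c['fy'],-1]); return np.array(c['xyz']),d
def onz(c,u,v,z):
    o,d=ray(c,u,v); return o+d*(z-o[2])/d[2]
def proj(c,p):
    q=rot(c).T@(np.array(p)-np.array(c['xyz'])); return np.array([c['cx']+c['fx']*q[0]/-q[2],c['cy']-c['fy']*q[1]/-q[2]])
E
python3 - <<'E'
from h import *
for n in('side','top'):
    c=snap(n,n+'1.png'); print({k:v for k,v in c.items() if k!='frame'})
print(get_obs())
E
```

```text
pics
{'fx': 510.1177828383986, 'fy': 510.1177828383986, 'cx': 278.57613287556626, 'cy': 223.3157798626894, 'xyz': array([ 0.4355751 , -1.07087238,  1.21655467]), 'attitude': array([ 0.92636275,  0.3755924 , -0.01500809, -0.02360413])}
{'fx': 391.2456014737114, 'fy': 391.2456014737114, 'cx': 282.56822751118244, 'cy': 209.8294244033563, 'xyz': array([ 0.43864213, -0.01030003,  1.45826095]), 'attitude': array([ 0.71602244,  0.01972048, -0.01584149, -0.69761882])}
{'t': 0.1, 'q': array([ 1.18200584e+00,  5.33010160e-02,  1.61417557e+00, -1.47548323e-05,
        1.47598558e+00, -1.19027786e-01]), 'qd': array([-0.00043978,  0.00126639, -0.00692222,  0.00094019, -0.00077669,
        0.00077048]), 'tau': array([-2.28674274e-06, -3.94902420e+01, -3.71363819e+01, -1.42423009e-04,
        3.92306509e-03, -1.29349382e-05]), 'tcp_pos': array([0.16638085, 0.60189426, 0.24916833]), 'eef_rot': array([-2.27693382e-04,  1.34471980e-01,  9.90916956e-01, -9.06632344e-04]), 'contact_force': array([-0.23861854, -0.26136027,  0.0077981 ]), 'moment': array([-0.01893322,  0.00318721,  0.01126682]), 'finger_gap': 0.9998150908564996}
```

View pics/side1.png

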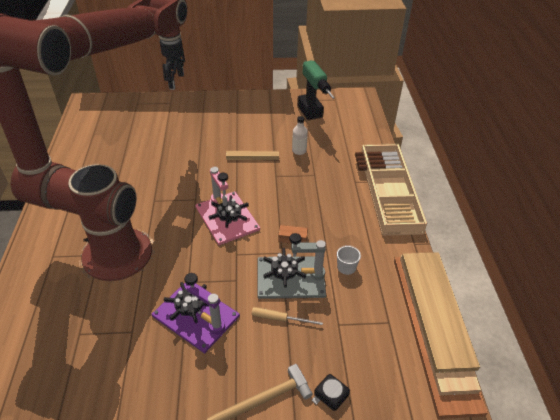

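View pics/top1.png

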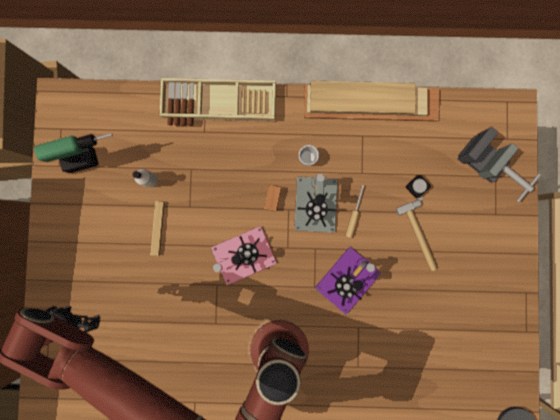

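The jig could be any of three: grey at side (290,270) / top (317,207), pink at side (228,212) / top (247,253), purple at side (190,303) / top (347,287). By the description it is the grey one. I'll check it in a close crop.

```bash
python3 - <<'E'
from h import *
a=cv2.imread('pics/side1.png')[225:305,250:335]; b=cv2.imread('pics/top1.png')[165:240,285:350]
a=cv2.resize(a,(425,400),interpolation=cv2.INTER_CUBIC); b=cv2.resize(b,(347,400),interpolation=cv2.INTER_CUBIC)
cv2.imwrite('pics/crop1.png',np.hstack([a,b]))
# base mask corners in top
c={'fx':391.2456,'fy':391.2456,'cx':282.568,'cy':209.829,'xyz':[.43864213,-.01030003,1.45826095],'attitude':[0.71602244,0.01972048,-0.01584149,-0.69761882]}
im=cv2.imread('pics/top1.png'); hsv=cv2.cvtColor(im,cv2.COLOR_BGR2HSV)
m=np.zeros(im.shape[:2],np.uint8); m[172:238,290:345]=((hsv[...,1]<70)&(hsv[...,2]>50))[172:238,290:345]*255
m=cv2.morphologyEx(m,cv2.MORPH_OPEN,np.ones((3,3)))
k,_=cv2.findContours(m,0,2); k=max(k,key=cv2.contourArea); r=cv2.minAreaRect(k); print(r)
P=[onz(c,*p,.014) for p in cv2.boxPoints(r)]
for p in P: print(np.round(p,4))
print([np.round(np.linalg.norm(P[i]-P[i-1]),3) for i in range(4)], np.mean(P,0))
E
```

```text
((315.5716857910156, 202.35093688964844), (40.52693176269531, 57.206825256347656), 2.4895529747009277)
[ 0.4377 -0.0458  0.014 ]
[ 0.6499 -0.0498  0.014 ]
[ 0.6471 -0.2001  0.014 ]
[ 0.4352 -0.195   0.014 ]
[np.float64(0.149), np.float64(0.212), np.float64(0.15), np.float64(0.212)] [ 0.54247083 -0.12269632  0.014     ]
```

View pics/crop1.png

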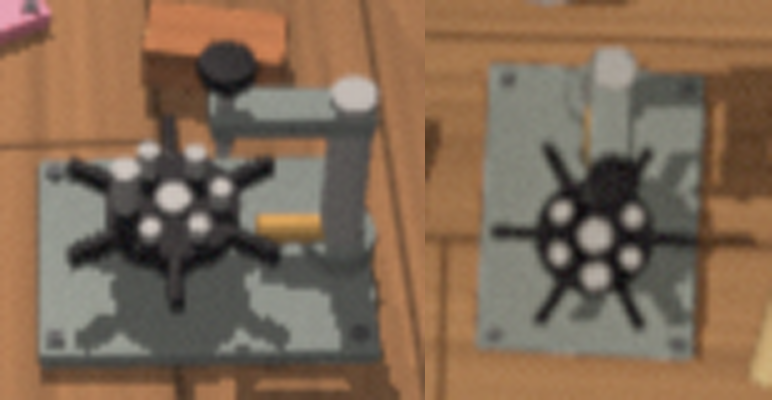

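Both views show the grey jig with its arms at 30/90/… degrees, so it sits in a click. The tall post is at jig angle 180° (side crop (125,170), top crop (595,275)). The rising heights at 240→120° agree with this, so it needs 3 clicks. Next I'll measure the axis, yaw and knob.

```bash
python3 - <<'E'
from h import *
import station
print([ (n,getattr(station,n)) for n in dir(station) if 'tip' in n.lower() or 'reach' in n.lower()])
c=camera('top'); s=camera('side')
T=lambda x,y,z: onz(c,285+(x-425)*65/347,165+y*75/400,z)
S=lambda x,y: (250+x/5,225+y/5)
for n,x,y,z in [('cap',595,235,.062),('L',493,232,.0575),('Rt',697,238,.0575),('col',614,67,.154),('knob',612,178,.183),('tall',595,275,.092)]: print(n,np.round(T(x,y,z),4))
for n,x,y,z in [('cap',173,197,.062),('col',353,92,.154),('knob',228,62,.183),('tall',125,168,.092),('tip150',72,168,.055),('tip210',72,257,.055),('tip330',275,258,.055),('tip30',270,168,.055)]: print('S',n,np.round(onz(s,*S(x,y),z),4))
print(R.from_quat(get_obs()['eef_rot'][[1,2,3,0]]).as_matrix().round(3))
E
```

```text
[('tip_reach', 0.019)]
cap [ 0.5147 -0.124   0.062 ]
L [ 0.5152 -0.0559  0.0575]
Rt [ 0.5147 -0.1929  0.0575]
col [ 0.6157 -0.1262  0.154 ]
knob [ 0.5434 -0.1238  0.183 ]
tall [ 0.4869 -0.1222  0.092 ]
S cap [ 0.5173 -0.1203  0.062 ]
S col [ 0.6163 -0.1248  0.154 ]
S knob [ 0.545  -0.1254  0.183 ]
S tall [ 0.4889 -0.1221  0.092 ]
S tip150 [ 0.4592 -0.0894  0.055 ]
S tip210 [ 0.4568 -0.1564  0.055 ]
S tip330 [ 0.5736 -0.1626  0.055 ]
S tip30 [ 0.5768 -0.0949  0.055 ]
[[-0.964  0.266 -0.   ]
 [ 0.267  0.964 -0.001]
 [ 0.    -0.001 -1.   ]]
```

>>> jog_arm --targets '[{"xyz":[-472,-621,0],"turn":1.32},{"xyz":[-472,-621,0],"turn":1.32},{"xyz":[-472,-621,0],"turn":1.32},{"xyz":[-472,-621,0],"turn":1.32},{"xyz":[-472,-621,0],"turn":1.32},{"xyz":[-472,-621,0],"turn":1.32},{"xyz":[-472,-621,0],"turn":1.32},{"xyz":[-472,-621,0],"turn":1.32},{"xyz":[-472,-621,0],"turn":1.32},{"xyz":[-472,-621,0],"turn":1.32},{"xyz":[-472,-621,0],"turn":1.32},{"xyz":[-472,-621,0],"turn":1.32}]' --hand 1 --force 40

```text
t: 1.7
tcp_pos: [0.4452, -0.0963, 0.2505]
eef_rot: [0.0, 0.714, 0.7, 0.0]
contact_force: [0.5, 0.3, 1.5]
finger_gap: 0.004
```

>>> jog_arm --targets '[{"xyz":[0,0,0],"turn":0},{"xyz":[0,0,0],"turn":0}]'

```text
t: 1.95
tcp_pos: [0.4446, -0.094, 0.2499]
eef_rot: [-0.001, 0.714, 0.7, -0.0]
contact_force: [-0.5, 0.1, -0.3]
finger_gap: -0.005
```

>>> jog_arm --targets '[{"xyz":[-28,12,0],"turn":0},{"xyz":[-28,12,40],"turn":0},{"xyz":[-28,12,90],"turn":0},{"xyz":[-28,12,135],"turn":0},{"xyz":[-28,12,150],"turn":0},{"xyz":[-28,12,150],"turn":0}]'

```text
t: 2.7
tcp_pos: [0.4561, -0.1213, 0.1002]
eef_rot: [-0.001, 0.713, 0.701, -0.0]
contact_force: [-0.1, -0.3, 0.4]
finger_gap: -0.0
```

```bash
cat > crop.py <<'E'
from h import *
import sys
c=camera('side');t=camera('top')
a=c['frame'][205:305,235:345,::-1];b=t['frame'][160:240,280:355,::-1]
cv2.imwrite('pics/'+sys.argv[1],np.hstack([cv2.resize(a,(440,400),interpolation=cv2.INTER_CUBIC),cv2.resize(b,(352,400),interpolation=cv2.INTER_CUBIC)]))
o=get_obs();print(o['t'],o['tcp_pos'],o['contact_force'])
E
python3 crop.py c2.png
```

```text
2.8 [ 0.45773744 -0.12243647  0.10254608] [-0.15170581 -0.62803914  0.73931551]
```

View pics/c2.png

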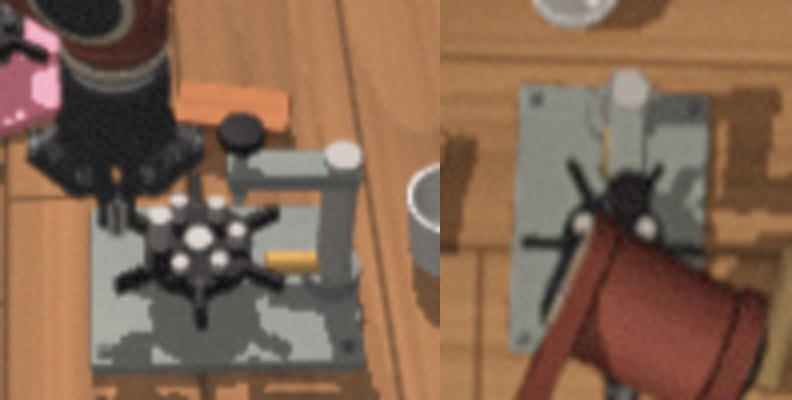

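>>> jog_arm --targets '[{"xyz":[0,0,33],"turn":0},{"xyz":[0,0,34],"turn":0},{"xyz":[-11,0,34],"turn":-0.17},{"xyz":[-21,3,34],"turn":-0.35},{"xyz":[-30,7,34],"turn":-0.52},{"xyz":[-38,12,34],"turn":-0.66},{"xyz":[-42,16,34],"turn":-0.77}]'

```text
t: 3.68
tcp_pos: [0.4728, -0.1654, 0.0685]
eef_rot: [0.001, 0.397, 0.918, -0.0]
contact_force: [1.1, 0.5, -0.0]
finger_gap: -0.001
```

>>> jog_arm --targets '[{"xyz":[0,0,0],"turn":0},{"xyz":[0,0,0],"turn":0}]'

```text
t: 3.92
tcp_pos: [0.4721, -0.1648, 0.0674]
eef_rot: [0.001, 0.399, 0.917, -0.0]
contact_force: [-0.5, 0.4, 0.3]
finger_gap: 0.003
```

```bash
python3 crop.py c3.png
```

```text
4.025 [ 0.47169268 -0.16458847  0.06686414] [ 0.02069711  0.28029811 -0.42416572]
```

View pics/c3.png

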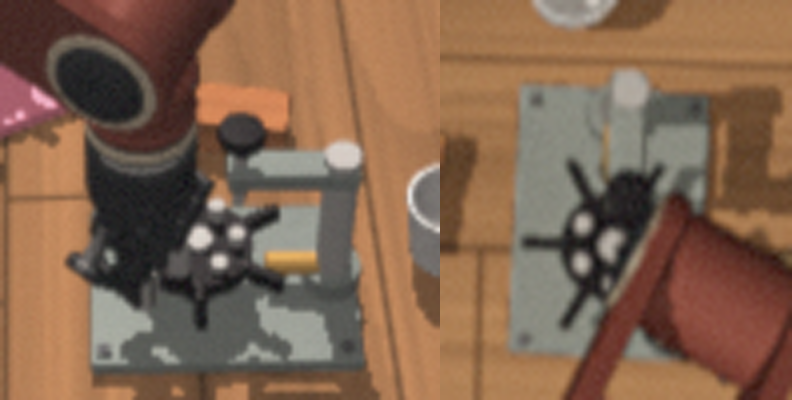

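Force dropped to zero and the visible arms (top crop (525,242), (567,325), (575,165)) stand at click angles, so the first click has snapped in. Next I lift out, return and repeat.

>>> jog_arm --targets '[{"xyz":[0,0,-20],"turn":0},{"xyz":[0,0,-34],"turn":0},{"xyz":[20,6,-34],"turn":0.19},{"xyz":[41,18,-34],"turn":0.38},{"xyz":[41,18,-34],"turn":0.57},{"xyz":[41,18,-34],"turn":0.77},{"xyz":[41,18,-34],"turn":0.77},{"xyz":[41,18,-34],"turn":0.77}]'

```text
t: 5.03
tcp_pos: [0.4567, -0.1224, 0.1005]
eef_rot: [0.0, 0.713, 0.701, 0.0]
contact_force: [0.7, 0.3, -0.7]
finger_gap: -0.004
```

```bash
python3 crop.py c4.png
```

```text
5.125 [ 0.45672069 -0.12240978  0.10038264] [ 0.37770233 -0.34481139  0.27071607]
```

View pics/c4.png

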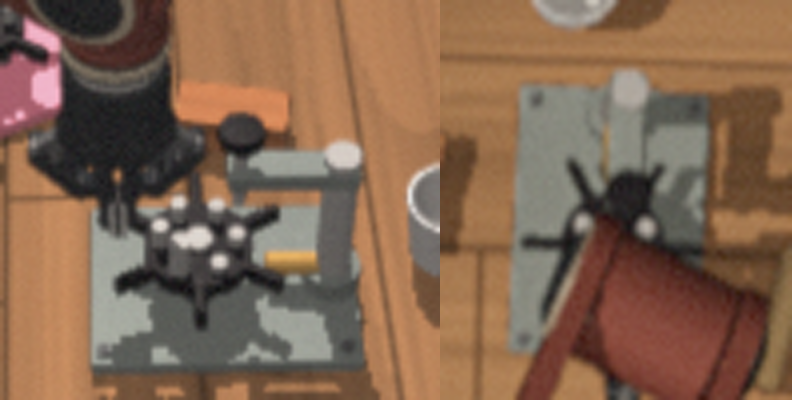

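One click confirmed: the tall post is now at jig 240° (side crop (180,240)) and the wheel is seated. Now the second click.

>>> jog_arm --targets '[{"xyz":[0,0,33],"turn":0},{"xyz":[0,0,34],"turn":0},{"xyz":[-11,0,34],"turn":-0.17},{"xyz":[-21,3,34],"turn":-0.35},{"xyz":[-30,7,34],"turn":-0.52},{"xyz":[-38,12,34],"turn":-0.66},{"xyz":[-42,16,34],"turn":-0.77},{"xyz":[-42,16,34],"turn":-0.77},{"xyz":[-42,16,34],"turn":-0.77}]'

```text
t: 6.25
tcp_pos: [0.4721, -0.1647, 0.0669]
eef_rot: [0.0, 0.399, 0.917, -0.0]
contact_force: [-1.0, 0.3, -0.5]
finger_gap: -0.002
```

>>> jog_arm --targets '[{"xyz":[0,0,-20],"turn":0},{"xyz":[0,0,-34],"turn":0},{"xyz":[20,6,-34],"turn":0.19},{"xyz":[41,18,-34],"turn":0.38},{"xyz":[41,18,-34],"turn":0.57},{"xyz":[41,18,-34],"turn":0.77},{"xyz":[41,18,-34],"turn":0.77},{"xyz":[41,18,-34],"turn":0.77}]'

```text
t: 7.25
tcp_pos: [0.4571, -0.1224, 0.1006]
eef_rot: [0.0, 0.713, 0.701, 0.0]
contact_force: [0.0, -0.6, -0.3]
finger_gap: -0.0
```

```bash
python3 crop.py c5.png
```

```text
7.35 [ 0.45708926 -0.12244681  0.10041056] [-0.5586178  -0.71955083  0.41698494]
```

View pics/c5.png

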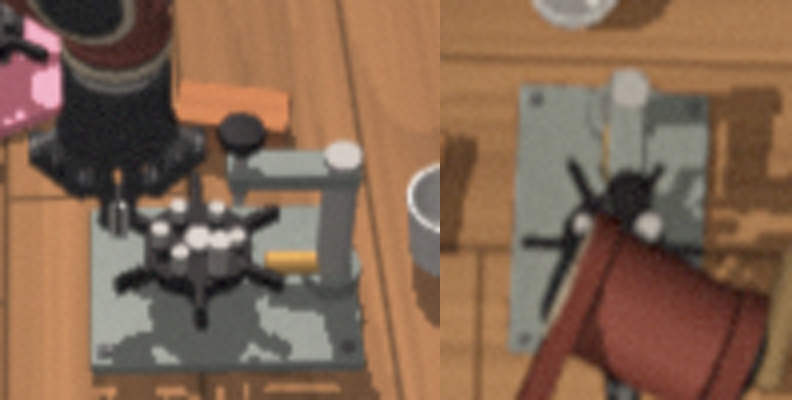

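Two clicks are done: the tall post is at jig 300° (side crop (218,240)), and the jig hasn't moved. Now the third click, after which I lift clear.

>>> jog_arm --targets '[{"xyz":[0,0,33],"turn":0},{"xyz":[0,0,34],"turn":0},{"xyz":[-11,0,34],"turn":-0.17},{"xyz":[-21,3,34],"turn":-0.35},{"xyz":[-30,7,34],"turn":-0.52},{"xyz":[-38,12,34],"turn":-0.66},{"xyz":[-42,16,34],"turn":-0.77},{"xyz":[-42,16,34],"turn":-0.77},{"xyz":[-42,16,34],"turn":-0.77}]'

```text
t: 8.48
tcp_pos: [0.4725, -0.1647, 0.0669]
eef_rot: [0.0, 0.399, 0.917, -0.0]
contact_force: [1.0, 0.1, 0.8]
finger_gap: -0.003
```

>>> jog_arm --targets '[{"xyz":[0,0,-20],"turn":0},{"xyz":[0,0,-34],"turn":0},{"xyz":[20,6,-34],"turn":0.19},{"xyz":[41,18,-34],"turn":0.38},{"xyz":[41,18,-34],"turn":0.57},{"xyz":[41,18,-34],"turn":0.77},{"xyz":[41,18,-34],"turn":0.77},{"xyz":[41,18,-80],"turn":0.77},{"xyz":[41,18,-140],"turn":0.77},{"xyz":[41,18,-170],"turn":0.77},{"xyz":[41,18,-170],"turn":0.77}]'

```text
t: 9.85
tcp_pos: [0.459, -0.1232, 0.2401]
eef_rot: [0.003, 0.713, 0.701, 0.001]
contact_force: [0.6, -0.9, -0.2]
finger_gap: -0.001
```

```bash
python3 crop.py c6.png
```

```text
9.95 [ 0.45715743 -0.12233301  0.23568027] [ 0.21215987 -0.89128134 -0.39337232]
```

View pics/c6.png

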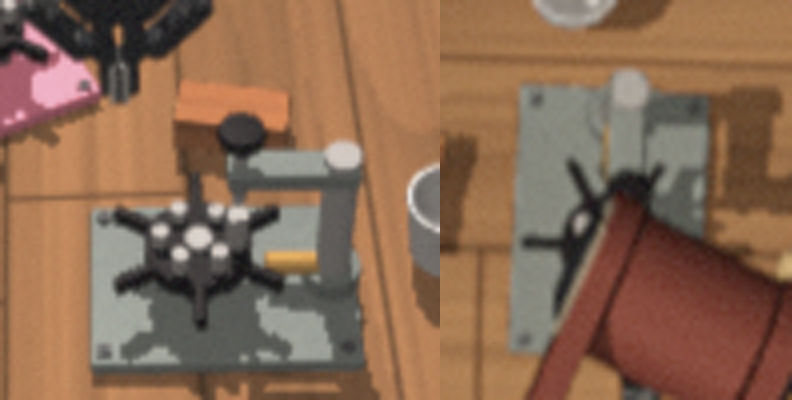

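The tall post is under the rod (side crop (238,215)), and all arms are at click angles. Now I move above the knob and press in small steps.

>>> jog_arm --targets '[{"xyz":[-1,45,0],"turn":0},{"xyz":[-1,87,0],"turn":0},{"xyz":[-1,87,15],"turn":0},{"xyz":[-1,87,28],"turn":0},{"xyz":[-1,87,31],"turn":0},{"xyz":[-1,87,31],"turn":0},{"xyz":[-1,87,31],"turn":0}]'

```text
t: 10.82
tcp_pos: [0.5444, -0.1253, 0.2061]
eef_rot: [0.001, 0.714, 0.7, 0.0]
contact_force: [0.8, -1.1, -0.3]
finger_gap: 0.004
```

>>> jog_arm --targets '[{"xyz":[0,0,2],"turn":0},{"xyz":[0,0,4],"turn":0},{"xyz":[0,0,6],"turn":0},{"xyz":[0,0,8],"turn":0},{"xyz":[0,0,8],"turn":0},{"xyz":[0,0,8],"turn":0}]'

```text
t: 11.58
tcp_pos: [0.5446, -0.1252, 0.1977]
eef_rot: [0.0, 0.714, 0.7, 0.0]
contact_force: [0.4, 0.7, 2.1]
finger_gap: 0.002
```

>>> jog_arm --targets '[{"xyz":[0,0,2],"turn":0},{"xyz":[0,0,4],"turn":0},{"xyz":[0,0,6],"turn":0},{"xyz":[0,0,7],"turn":0},{"xyz":[0,0,7],"turn":0},{"xyz":[0,0,7],"turn":0}]'

```text
t: 12.32
tcp_pos: [0.5446, -0.1252, 0.1907]
eef_rot: [0.0, 0.714, 0.7, 0.0]
contact_force: [-0.6, -0.0, 5.1]
finger_gap: 0.004
```

>>> jog_arm --targets '[{"xyz":[0,0,1],"turn":0},{"xyz":[0,0,2],"turn":0},{"xyz":[0,0,2],"turn":0},{"xyz":[0,0,2],"turn":0}]'

```text
t: 12.82
tcp_pos: [0.5447, -0.1252, 0.1899]
eef_rot: [0.0, 0.714, 0.7, 0.0]
contact_force: [-3.4, -0.5, 10.4]
finger_gap: 0.001
```

>>> jog_arm --targets '[{"xyz":[0,0,1],"turn":0},{"xyz":[0,0,1],"turn":0},{"xyz":[0,0,1],"turn":0}]'

```text
t: 13.2
tcp_pos: [0.5448, -0.1252, 0.1899]
eef_rot: [0.0, 0.714, 0.7, 0.0]
contact_force: [-5.9, 0.5, 14.4]
finger_gap: -0.002
```

>>> jog_arm --targets '[{"xyz":[0,0,-5],"turn":0},{"xyz":[0,0,-10],"turn":0},{"xyz":[0,0,-20],"turn":0},{"xyz":[0,0,-50],"turn":0},{"xyz":[0,-60,-60],"turn":0},{"xyz":[0,-110,-60],"turn":0},{"xyz":[0,-110,-60],"turn":0},{"xyz":[0,-110,-60],"turn":0}]'

```text
t: 14.2
tcp_pos: [0.4345, -0.123, 0.2471]
eef_rot: [-0.0, 0.714, 0.7, 0.0]
contact_force: [-0.4, -0.3, -0.0]
finger_gap: 0.003
```

```bash
python3 crop.py c7.png
```

```text
14.3 [ 0.43511555 -0.12305886  0.2473036 ] [-0.17672806 -0.00871195  0.4139654 ]
```

View pics/c7.png

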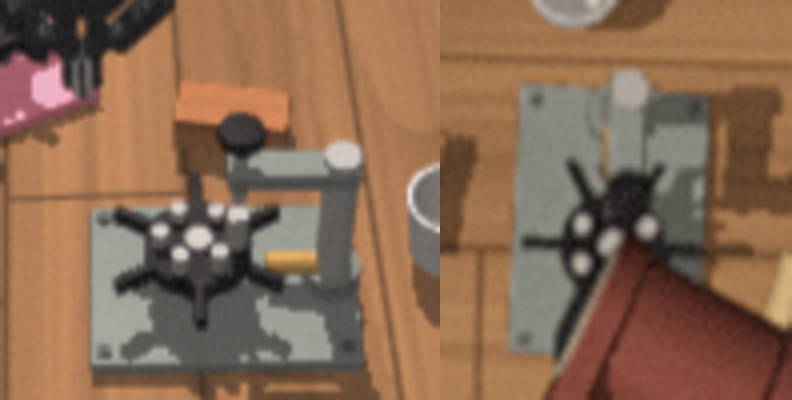

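The picture shows the knob back up at side crop (242,132), the tall post still under the rod, and the jig and the things near it unmoved. I'm handing the job in.

```bash
python3 -c "
from station import *
print(finish_job())"
```

```text
the job is handed in; nothing more can be done
None
```

The job is done and handed in at about 14 s of the 64 s allowed; no verdict was reported.

- **Turret:** The grey jig started with the tallest post three clicks short. I flicked the wheel three clicks counter-clockwise with the shut fingertip. I checked each click in a picture, and the tallest post ended seated under the depth rod without running past.
- **Rod:** I pressed the rod once, on the tallest post only. It stopped hard with the TCP at 0.190 m, which matches the 12 mm travel. The force reached 14 N, well above the 6 N for full travel, and I then backed off.
- **Last check:** The final picture shows the knob back up, the tallest post still under the rod and the jig where it stood. The offcut and tin also look unmoved. That picture was a crop around the jig, so I didn't check the other loose things again, but the arm only passed over the bench at height. The force is near zero and the arm is clear. No check failed or disagreed.

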